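# Cover the filling pot

### The arm

A 7-joint arm with a two-finger parallel gripper is mounted at the origin on the work surface. World frame = base frame: x ahead of the robot, y to its left, z up, the work surface at z = 0. Lengths are in m, angles in rad, forces in N, time in s.
With the tool pointing down it reaches from about 0.425 to 0.875 m from the base axis. Payload 4.7 kg.
Tool frame: the origin (TCP) lies midway between the tips of the shut fingers; the grasp point (between the pads) lies 19 mm behind it (bot.grasp_offset is the z of the grasp point in the tool frame, in m); z points along the fingers, y is the line along which they close (so a half turn about z gives the same grasp; the last joint's range is limited). The gripper opens to 85 mm and grips with 20 to 120 N. Pads are 22 mm wide; open, the fingers measure 114 mm over their backs; the gripper's body (76 mm by 85 mm) begins 54 mm behind the grasp point. The pads swing forward as they close: fully open they stand 13 mm farther back than shut.
Start: joints at [-1.115, 0.321, -0.07, 1.45, 0.023, 1.371, -0.057], TCP at [0.278, 0.588, 0.231] pointing down, gripper open.
Joint ranges: [-2.86, 2.86], [-0.3, 2.09], [-1.38, 1.24], [0.06, 2.45], [-1.56, 4.7], [0.09, 2.05], [-2.69, 2.69]. Speed limits (rad/s): [2.57, 2.57, 3.14, 3.14, 3.14, 3.14, 3.14].

### API

Orientations are given as [roll, pitch, yaw] about the fixed x, y, z axes, in that order (R = Rz(yaw) Ry(pitch) Rx(roll)).
In Python, from rig import status, read_camera, get_calibration, job_done, trace, bot gives the robot as it stands. The module is installed in compiled form; this text tells all that it offers.
- The arm moves only by the shell command python3 -m creep 'ROWS' [FORCE]. ROWS is JSON, one flat list of numbers, 7 for each row, row after row: the shift along the tool's x, y, z in m, then the turn, a rotation vector about the tool's x, y, z in rad, then the opening, from 0 (shut) to 1 (fully open). A call has 1 to 20 rows; each row is the pose to reach, as a shift and turn from the pose commanded when the call began, along the tool's axes at that moment; what a row does not reach only later rows make up. A row lasts 1/12 s, in which the tool goes at most 41.7 mm and 7.16 degrees, less where a joint would pass 70% of its speed; a pose out of reach is approached as far as the arm can. A call with a gripper value outside its range is refused whole. The fingers move at their own pace and stop on an object; FORCE is the grip in N (left out, the last holds). Time passes only in rows, so rows that repeat a pose let the fingers close. It gives the time, the measured TCP pose, the force and the opening at its end, in the units of the state.
- status.observe(): the state, without advancing time (a new reading comes with each control period).
- read_camera(name): name is "side" or "top" or "wrist"; returns (picture, depth): 420x560x3 uint8, blue, green, red; 420x560 float32, m along the optical axis (not along the pixel's ray), 0 where there is no reading.
- get_calibration(name): a dict with "fx", "fy", "cx", "cy" (pixels), "k1" (the pictures are not rectified: a ray, as slopes to the right and down, at radius r is drawn at 1 + k1 r^2 times it, then the intrinsics apply), "rvec" (rotation vector, rad) and "tvec" (3), from world to camera coordinates, as OpenCV has them. Camera axes: x right, y down, z forward; pixel columns grow to the right and rows downward; lengths in m; the calibration is good to about 2 mm. A picture is of the moment at which its call begins: read the wrist's pose just before it. get_calibration takes no time and is no camera call; for the wrist camera it gives the pose at the moment of the call.
- job_done(): hands the job in, once; it reports no verdict.
Trained networks look in the newest picture that a camera, given by its name, has taken for a name from the list of things; names that differ only in an ending like _2 or _b are one class to them, and where a whole thing is asked for, a point or a joint stands for the part that bears it (a point fixed in the world has none). Each returns a list of dicts, best first, with "conf" (0 to 1); they miss things now and then, are a little off and sometimes report something else, mostly with a low value. They report only what shows in the picture. A call takes as long as a camera call. They do not tell look-alikes from the thing itself.
- trace(camera, target): "mask" (420x560 bool, what is visible of it) and "box" ([left, top, right, bottom] in pixels, round what is visible of it).
The state is a dict: "t": time; "q": joint angles; "qd": joint speeds; "tau": joint torques, N m; "ee_pos": TCP position; "ee_rot": TCP orientation; "wrist_force": force on the tool from outside, world axes, zero at the start; "ft_torque": the same for the moment, N m; "finger_gap": finger opening in m.
Only numpy, scipy, OpenCV 4.12 (cv2) and the standard library are available. Lean on these libraries where they do the work, as an engineer would, in place of code of your own. Each camera call takes 0.05 s, during which the arm holds its last target. There are 200 camera calls.

### The job

Put the large steel lid with the black knob on the empty metal filling pot to keep flour dust out: set it down gently, never letting it drop, so that it sits level and fully seated on the rim, then let go. Leave the pot standing where it is, and do not disturb the small red-knobbed lid or the white bowl.

Things in the scene. Friction and masses are not known exactly. Their poses are not given: they have to be found in the camera images.
- lid: Large loose steel lid, about 0.25 kg, knob up on the table. Plate 156 mm across, 4 mm thick (10 to 14 mm above origin). Below it a tapered centring plug 10 mm deep, 100 mm across at the bottom, 112 at the plate. On top a straight black round knob, 28 mm across, from 14 to 54 mm above origin. Origin: centre of the plug's bottom face; z up through the knob. Yaw does not matter.
- pot: Empty open pot of bare light-grey metal, loose, about 0.8 kg, no handles. 134 mm across at the foot, 140 at the rim, 90 mm high, wall 4 mm, mouth 132 mm across. Origin: centre of its underside; z up. When the lid is seated its plate rests on the rim, the plug inside the mouth with about 10 mm play each way, and the lid's origin is 80 mm above the pot's.
- small_lid: Bystander: a small steel lid with a red knob, 100 mm across, 54 mm high, the wrong one for the pot. Origin: centre of its underside; z axis up.
- bowl: Bystander: an open white ceramic bowl, 104 mm across at the rim, 50 mm high. Origin: centre of its underside; z axis up.
Not all that is in view belongs to the job. Of the things like the pot, leave any that is purple; of the rest the larger one is meant. What is shaped like the lid but yellow is not meant.

How it is judged:
By the outcome, as a careful person would: the job done as asked, in the order asked, and still so for the second after the job is handed in, with the robot touching nothing.
It also fails if it takes over 35 s, if anything falls off the work surface, if the arm or the gripper's body presses on something with over 40 N, if the wrist force passes 120 N, or if a joint passes its speed limit or range.

## Working session

There is one attempt and no reset: what is moved stays moved. The work goes in short steps, Python scripts to look and compute and a shell command to move; the robot and the scene stay as the last step left them, time stands still between calls to the robot, and variables do not carry over. Pictures are saved under pics/ and viewed, on a budget of 10 in all, crops included, one or two more only if the job needs it, and the job is handed in when it is done.

```bash
mkdir -p pics; python3 - <<'E'
from rig import *
import cv2,numpy as np
s=status.observe();print(s['t'],s['ee_pos'],s['ee_rot'],s['finger_gap'],bot.grasp_offset)
ims=[]
for n in ("top","side"):
    p,d=read_camera(n);cv2.imwrite(f'pics/{n}0.png',p);np.savez(f'{n}0.npz',p=p,d=d)
    ims.append(p)
    print(n,get_calibration(n))
    for t in("lid","pot","small_lid","bowl"):
        print(n,t,[(round(r['conf'],2),r['box']) for r in trace(n,t)])
E
```

```text
0.0 [0.27774024 0.58705648 0.23020736] [-3.13962802e+00  9.82211549e-05  2.69977261e+00] 0.08540847933522555 -0.0187
top {'fx': 541.6561350009673, 'fy': 541.6561350009673, 'cx': 272.0224483366448, 'cy': 203.16653579331398, 'k1': 0.06503000770138948, 'rvec': array([ 2.18219015, -2.16193385,  0.11732898]), 'tvec': array([-0.05406978,  0.45732838,  1.38073883])}
top lid [(0.95, [111.7, 248.8, 173.3, 309.9]), (0.85, [90.0, 161.0, 150.5, 219.8])]
top pot [(0.9, [383.9, 254.2, 427.9, 291.9]), (0.89, [394.4, 92.2, 462.7, 152.1]), (0.69, [370.3, 169.5, 432.7, 229.2])]
top small_lid [(0.56, [294.9, 149.8, 332.1, 184.8])]
top bowl [(0.73, [189.3, 140.0, 228.4, 184.1])]
side {'fx': 546.3190342950459, 'fy': 546.3190342950459, 'cx': 280.16394375933413, 'cy': 215.35831353584982, 'k1': -0.18017557717808655, 'rvec': array([ 2.18020314, -0.227858  ,  0.14509623]), 'tvec': array([-0.48102669,  0.06745119,  1.40315011])}
side lid [(0.81, [163.3, 159.7, 212.7, 185.3]), (0.79, [230.6, 142.4, 279.6, 167.0])]
side pot [(0.97, [374.0, 276.7, 443.4, 347.1]), (0.91, [273.3, 266.9, 339.5, 345.8]), (0.64, [202.7, 300.7, 244.4, 356.4]), (0.34, [231.7, 141.8, 283.0, 164.8])]
side small_lid [(0.72, [300.6, 231.4, 339.2, 262.5])]
side bowl [(0.95, [277.0, 172.7, 314.2, 200.6])]
```

View pics/top0.png

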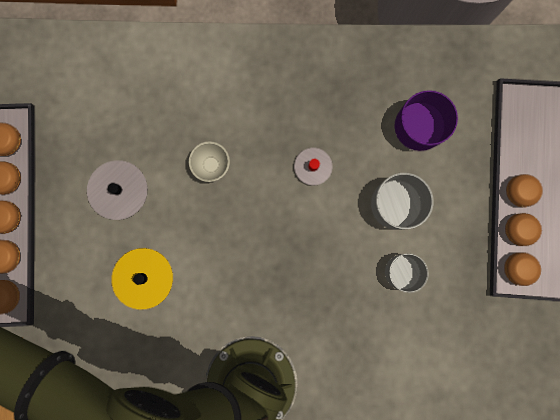

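View pics/side0.png

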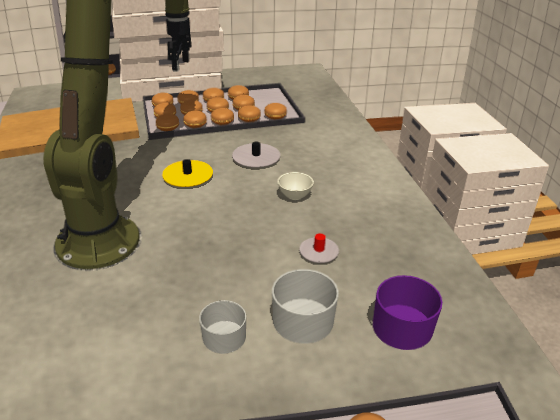

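Top view, lids: the steel one with the black knob is at (117,190) and the yellow look-alike at (142,278). The steel one is meant. Pots: purple at (426,120) is excluded, large grey at (403,201), small grey at (405,272). The larger of the two non-purple pots is at (403,201). The small red-knobbed lid is at (313,166) and the bowl at (209,161). Next I measure these and confirm them in a crop.

```bash
cat > h.py <<'E'
import numpy as np,cv2
from rig import *
def cloud(cal,d):
    """world points (H,W,3) of a depth picture, nan where no reading"""
    H,W=d.shape;v,u=np.mgrid[:H,:W]
    x=(u-cal['cx'])/cal['fx'];y=(v-cal['cy'])/cal['fy'];a,b=x.copy(),y.copy()
    for _ in range(8):
        s=1+cal['k1']*(a*a+b*b);a,b=x/s,y/s
    P=np.dstack([a*d,b*d,d]).astype(float);P[d<=0]=np.nan
    return (P-cal['tvec'])@cv2.Rodrigues(cal['rvec'])[0]
def circ(p):
    x,y=p[:,0],p[:,1]
    for _ in range(3):
        c=np.linalg.lstsq(np.c_[2*x,2*y,np.ones(len(x))],x*x+y*y,rcond=None)[0]
        r=np.sqrt(c[2]+c[0]**2+c[1]**2);e=abs(np.hypot(x-c[0],y-c[1])-r);k=e<max(.003,2*np.median(e));x,y=x[k],y[k]
    return c[0],c[1],r,len(x)
E
cat > m.py <<'E'
from h import *
for n,guess in(("top",None),("side",None)):
    f=np.load(f'{n}0.npz');P=cloud(get_calibration(n),f['d'])
    if n=="top":
        reg={'lid':(80,150,160,225),'yellow':(105,240,180,315),'pot':(355,165,440,235),'small':(375,250,432,297),'slid':(290,145,336,190),'bowl':(185,138,232,186)}
    else: reg={'lid':(225,138,286,170),'pot':(265,262,345,345),'slid':(297,228,342,266),'bowl':(273,168,318,204)}
    for k,(l,t,r,b) in reg.items():
        Q=P[t:b,l:r].reshape(-1,3);Q=Q[np.isfinite(Q[:,0])]
        z=Q[:,2];o=Q[z>.007]
        print(n,k,'floor',np.median(z[z<.006]).round(4) if (z<.006).any() else None,'x',np.percentile(o[:,0],[1,99]).round(3),'y',np.percentile(o[:,1],[1,99]).round(3),'ztop',np.percentile(o[:,2],[50,98]).round(3))
        if 'pot' in k or k=='small':
            w=o[o[:,2]>np.percentile(o[:,2],98)-.006];print('  rim',np.round(circ(w),4))
        if k=='lid':
            w=o[o[:,2]>.03];print('  knob',w.mean(0).round(4),len(w)); w=o[(o[:,2]<.02)];print('  plate',w.mean(0).round(4),w[:,2].std())
p=np.load('top0.npz')['p']
cv2.imwrite('pics/crop.png',np.hstack([cv2.resize(p[150:320,70:190],None,fx=3,fy=3,interpolation=2),cv2.resize(p[80:250,355:475],None,fx=3,fy=3,interpolation=2)]))
E
python3 m.py
```

```text
top lid floor 0.0 x [0.416 0.566] y [0.28  0.428] ztop [0.014 0.052]
  knob [0.4882 0.35   0.0501] 120
  plate [0.4904 0.3539 0.0139] 0.0027998277269206773
top yellow floor 0.0 x [0.191 0.337] y [0.208 0.356] ztop [0.014 0.053]
top pot floor 0.0011 x [0.393 0.535] y [-0.446 -0.305] ztop [0.041 0.094]
  rim [ 4.599e-01 -3.743e-01  6.710e-02  2.530e+02]
top small floor 0.0012 x [0.239 0.33 ] y [-0.437 -0.341] ztop [0.037 0.066]
  rim [ 2.843e-01 -3.881e-01  4.630e-02  1.380e+02]
top slid floor 0.0001 x [0.51  0.604] y [-0.204 -0.11 ] ztop [0.015 0.057]
top bowl floor 0.0003 x [0.512 0.609] y [0.066 0.163] ztop [0.026 0.054]
side lid floor 0.0006 x [0.417 0.563] y [0.276 0.425] ztop [0.015 0.054]
  knob [0.4895 0.3454 0.0458] 87
  plate [0.4887 0.3441 0.0144] 0.0021577337180331687
side pot floor 0.0003 x [0.393 0.526] y [-0.445 -0.309] ztop [0.053 0.091]
  rim [ 4.598e-01 -3.771e-01  6.700e-02  4.200e+02]
side slid floor -0.0003 x [0.511 0.605] y [-0.207 -0.114] ztop [0.015 0.054]
side bowl floor 0.0001 x [0.514 0.609] y [0.062 0.163] ztop [0.034 0.052]
```

View pics/crop.png

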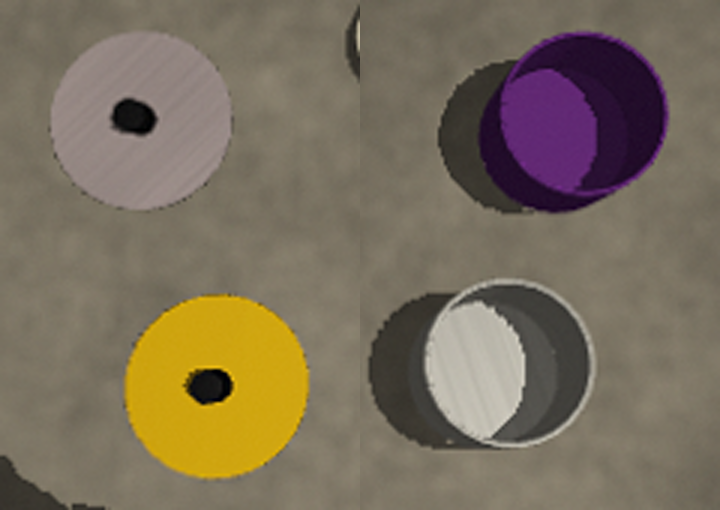

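The crop shows the brushed steel lid with its black knob at top left and the bare grey pot at lower right. The yellow lid and purple pot are clearly different. Measured positions are lid ≈ (0.490, 0.351) and pot ≈ (0.460, −0.376). Sizes and heights agree with the specification. I'll hover over the lid next.

```bash
python3 -m creep '[-0.012,-0.005,0.003,0,0,0,1, -0.041,-0.017,0.011,0,0,0,1, -0.076,-0.032,0.021,0,0,0,1, -0.111,-0.047,0.03,0,0,0,1, -0.146,-0.061,0.04,0,0,0,1, -0.181,-0.076,0.05,0,0,0,1, -0.216,-0.091,0.059,0,0,0,1, -0.25,-0.105,0.068,0,0,0,1, -0.278,-0.117,0.076,0,0,0,1, -0.29,-0.122,0.08,0,0,0,1, -0.292,-0.123,0.08,0,0,0,1, -0.292,-0.123,0.08,0,0,0,1, -0.292,-0.123,0.08,0,0,0,1]' 60
cat > w.py <<'E'
from h import *
import sys
s=status.observe();c=get_calibration('wrist');p,d=read_camera('wrist');cv2.imwrite(f'pics/{sys.argv[1]}.png',p)
print(s['t'],s['ee_pos'].round(4),s['ee_rot'].round(4),s['finger_gap'],s['wrist_force'].round(2))
P=cloud(c,d);np.save('w.npy',P);Q=P.reshape(-1,3)
cx,cy=map(float,sys.argv[2:4]);Q=Q[np.hypot(Q[:,0]-cx,Q[:,1]-cy)<.09]
for lo,hi in ((-.01,.007),(.007,.02),(.03,.049),(.049,.06),(.083,.1)):
    k=Q[(Q[:,2]>lo)&(Q[:,2]<hi)]
    if len(k)>20:print(lo,hi,len(k),k.mean(0).round(4),k.min(0).round(4),k.max(0).round(4),np.round(circ(k),4))
E
python3 w.py w1 .49 .351
```

```text
t: 1.58
ee_pos: [0.488, 0.3536, 0.1518]
ee_rot: [3.14, -0.001, 2.702]
wrist_force: [0.3, 0.3, 0.1]
finger_gap: 0.0854
1.5833 [0.488  0.3536 0.1518] [ 3.1402e+00 -1.1000e-03  2.7023e+00] 0.08544153333106318 [0.26 0.33 0.15]
-0.01 0.007 4912 [ 4.700e-01  3.478e-01 -2.000e-04] [ 0.4001  0.2612 -0.0025] [0.5799 0.4409 0.0025] [4.909e-01 3.517e-01 8.590e-02 3.890e+03]
0.007 0.02 20287 [0.4843 0.3565 0.0139] [0.4115 0.2763 0.0112] [0.5665 0.4317 0.02  ] [4.8820e-01 3.5460e-01 6.0900e-02 1.5102e+04]
0.03 0.049 152 [0.4786 0.3585 0.0398] [0.4751 0.344  0.03  ] [0.4897 0.3679 0.0489] [4.891e-01 3.540e-01 1.370e-02 1.520e+02]
0.049 0.06 894 [0.4881 0.3545 0.0536] [0.4752 0.3404 0.049 ] [0.5023 0.368  0.056 ] [4.883e-01 3.544e-01 1.070e-02 6.550e+02]
```

View pics/w1.png

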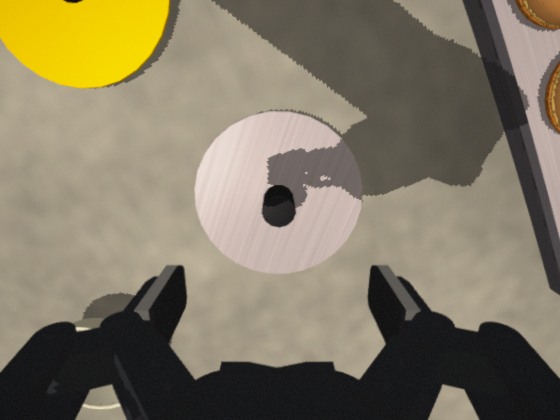

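The wrist view shows the steel lid centred near (278,195), with its knob at (278,205) between the open fingers. The knob measures (0.4885, 0.354), within 1 mm of the TCP. I'll go straight down.

```bash
python3 -m creep '[0,0,0.01,0,0,0,1, 0,0,0.03,0,0,0,1, 0,0,0.055,0,0,0,1, 0,0,0.08,0,0,0,1, 0,0,0.1,0,0,0,1, 0,0,0.115,0,0,0,1, 0,0,0.125,0,0,0,1, 0,0,0.13,0,0,0,1, 0,0,0.132,0,0,0,1, 0,0,0.132,0,0,0,1, 0,0,0.132,0,0,0,1]'
python3 -m creep '[0,0,0,0,0,0,0.5, 0,0,0,0,0,0,0.35, 0,0,0,0,0,0,0.25, 0,0,0,0,0,0,0.1, 0,0,0,0,0,0,0, 0,0,0,0,0,0,0, 0,0,0,0,0,0,0, 0,0,0,0,0,0,0, 0,0,0,0,0,0,0, 0,0,0,0,0,0,0]' 60
```

```text
t: 2.55
ee_pos: [0.4899, 0.3523, 0.0203]
ee_rot: [3.14, 0.001, 2.7]
wrist_force: [0.3, -0.4, 0.3]
finger_gap: 0.0853
t: 3.38
ee_pos: [0.49, 0.3523, 0.0202]
ee_rot: [3.14, 0.001, 2.7]
wrist_force: [0.9, 2.2, 5.0]
finger_gap: 0.0264
```

Gripped at a gap of about 28 mm. Lift gently.

```bash
python3 -m creep '[0,0,-0.003,0,0,0,0, 0,0,-0.01,0,0,0,0, 0,0,-0.022,0,0,0,0, 0,0,-0.038,0,0,0,0, 0,0,-0.056,0,0,0,0, 0,0,-0.076,0,0,0,0, 0,0,-0.096,0,0,0,0, 0,0,-0.113,0,0,0,0, 0,0,-0.125,0,0,0,0, 0,0,-0.13,0,0,0,0, 0,0,-0.13,0,0,0,0, 0,0,-0.13,0,0,0,0]'
cat > t.py <<'E'
from h import *
import sys
s=status.observe();c=get_calibration('wrist');p,d=read_camera('wrist');cv2.imwrite(f'pics/{sys.argv[1]}.png',p)
P=cloud(c,d);e=s['ee_pos'];print(s['t'],e.round(4),s['ee_rot'].round(4),s['wrist_force'].round(2),s['finger_gap'])
Q=P.reshape(-1,3);Q=Q[(np.hypot(*(Q[:,:2]-e[:2]).T)<.085)&(Q[:,2]>e[2]-.03)&(Q[:,2]<e[2]+.012)]
for _ in range(3):
    A=np.c_[Q[:,:2]-e[:2],np.ones(len(Q))];k=np.linalg.lstsq(A,Q[:,2],rcond=None)[0];r=abs(Q[:,2]-A@k);Q=Q[r<max(.002,2*np.median(r))]
print('plate slopes deg',np.degrees(k[:2]).round(2),'z at axis',k[2].round(4),len(Q),Q.min(0).round(4),Q.max(0).round(4))
E
python3 t.py w2
```

```text
t: 4.38
ee_pos: [0.4889, 0.3512, 0.1487]
ee_rot: [-3.141, -0.001, 2.7]
wrist_force: [0.7, -0.7, -3.5]
finger_gap: 0.0264
4.3833 [0.4889 0.3512 0.1487] [-3.1406e+00 -5.0000e-04  2.6997e+00] [ 0.73 -0.74 -3.48] 0.026362704219729388
plate slopes deg [-0.13 -0.16] z at axis 0.1423 45639 [0.4099 0.2737 0.1404] [0.5569 0.4289 0.1445]
```

View pics/w2.png

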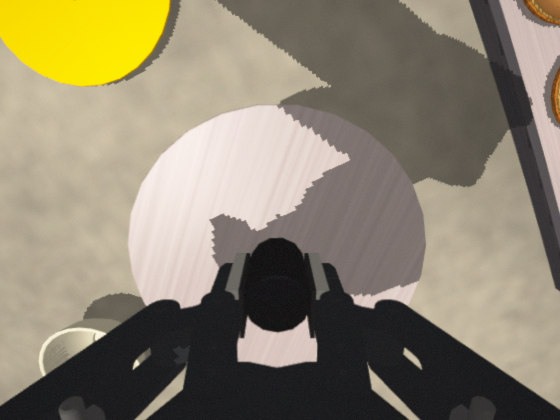

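The wrist view shows the lid hanging level (within 0.2°), with its knob at (278,285) between the pads. The TCP is 20.4 mm above the lid's origin, and the lid centre is within 1 mm of the TCP. I'll carry it over with the lid bottom at about 0.14 m.

```bash
python3 -m creep '[-0.002,-0.005,-0.002,0,0,0,0, -0.006,-0.015,-0.005,0,0,0,0, -0.013,-0.03,-0.008,0,0,0,0, -0.021,-0.05,-0.01,0,0,0,0, -0.031,-0.072,-0.01,0,0,0,0, -0.041,-0.096,-0.01,0,0,0,0, -0.051,-0.12,-0.01,0,0,0,0, -0.061,-0.145,-0.01,0,0,0,0, -0.072,-0.17,-0.01,0,0,0,0, -0.083,-0.195,-0.01,0,0,0,0, -0.093,-0.22,-0.01,0,0,0,0, -0.104,-0.245,-0.01,0,0,0,0, -0.115,-0.27,-0.01,0,0,0,0, -0.125,-0.295,-0.01,0,0,0,0, -0.134,-0.315,-0.01,0,0,0,0, -0.14,-0.33,-0.01,0,0,0,0, -0.142,-0.335,-0.01,0,0,0,0, -0.142,-0.335,-0.01,0,0,0,0]'
python3 -m creep '[-0.002,-0.005,0,0,0,0,0, -0.006,-0.015,0,0,0,0,0, -0.013,-0.03,0,0,0,0,0, -0.021,-0.05,0,0,0,0,0, -0.031,-0.072,0,0,0,0,0, -0.041,-0.096,0,0,0,0,0, -0.051,-0.12,0,0,0,0,0, -0.061,-0.145,0,0,0,0,0, -0.072,-0.17,0,0,0,0,0, -0.083,-0.195,0,0,0,0,0, -0.093,-0.22,0,0,0,0,0, -0.104,-0.245,0,0,0,0,0, -0.115,-0.27,0,0,0,0,0, -0.125,-0.295,0,0,0,0,0, -0.134,-0.315,0,0,0,0,0, -0.14,-0.33,0,0,0,0,0, -0.142,-0.335,0,0,0,0,0, -0.142,-0.335,0,0,0,0,0, -0.142,-0.335,0,0,0,0,0]'
cat > s.py <<'E'
from h import *
import sys
p,d=read_camera('side');P=cloud(get_calibration('side'),d);Q=P[200:360,230:350].reshape(-1,3)
e=status.observe()['ee_pos'];Q=Q[(np.hypot(*(Q[:,:2]-e[:2]).T)<.095)]
o=Q[(Q[:,2]>.01)&(Q[:,2]<.088)];print('pot x',np.percentile(o[:,0],[.5,99.5]),'y',np.percentile(o[:,1],[.5,99.5]),len(o),'band circle',np.round(circ(o[o[:,2]>.06]),4))
cv2.imwrite(f'pics/{sys.argv[1]}.png',cv2.resize(p[160:370,180:460],None,fx=2.5,fy=2.5,interpolation=2))
E
python3 t.py w3; python3 s.py s3
```

```text
t: 5.93
ee_pos: [0.4737, -0.0145, 0.1595]
ee_rot: [3.141, 0.0, 2.695]
wrist_force: [-0.7, -0.4, -3.2]
finger_gap: 0.0265
t: 7.52
ee_pos: [0.4599, -0.3744, 0.1589]
ee_rot: [3.141, -0.001, 2.701]
wrist_force: [0.1, 0.8, -4.4]
finger_gap: 0.0269
7.5167 [ 0.4599 -0.3744  0.1589] [ 3.1407e+00 -1.0000e-03  2.7008e+00] [ 0.07  0.76 -4.42] 0.02687202590866262
plate slopes deg [-0.11 -0.01] z at axis 0.1525 45692 [ 0.3808 -0.4517  0.1508] [ 0.5275 -0.2964  0.1546]
pot x [0.39219841 0.52494596] y [-0.44608989 -0.3127755 ] 2045 band circle [ 4.595e-01 -3.787e-01  6.590e-02  6.610e+02]
```

View pics/s3.png

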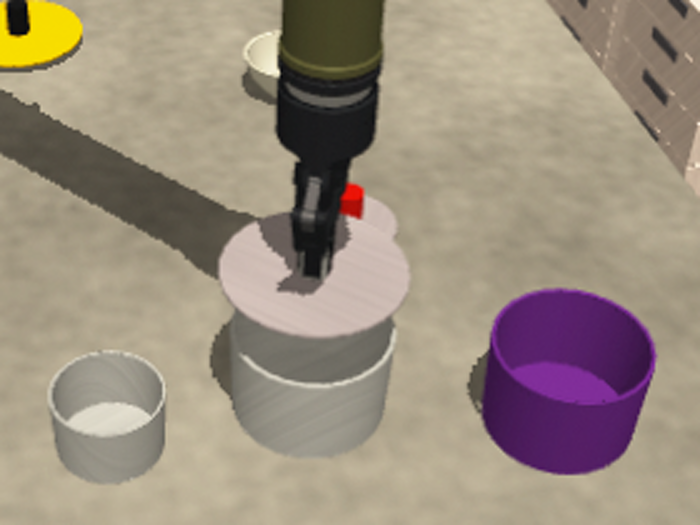

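The side crop shows the lid held level at (315,270) over the mouth of the grey pot at (312,380), clear of everything else. The pot is at about (0.460, −0.376) and the lid is within 2 mm of its axis. It needs to descend about 58 mm. I'll stop 5 mm short, then creep.

```bash
python3 -m creep '[0,-0.001,0.004,0,0,0,0, 0,-0.002,0.012,0,0,0,0, 0,-0.002,0.021,0,0,0,0, 0,-0.002,0.03,0,0,0,0, 0,-0.002,0.038,0,0,0,0, 0,-0.002,0.044,0,0,0,0, 0,-0.002,0.049,0,0,0,0, 0,-0.002,0.052,0,0,0,0, 0,-0.002,0.053,0,0,0,0, 0,-0.002,0.053,0,0,0,0, 0,-0.002,0.053,0,0,0,0]'
python3 t.py w4
python3 -m creep '[0,0,0.001,0,0,0,0, 0,0,0.002,0,0,0,0, 0,0,0.003,0,0,0,0, 0,0,0.003,0,0,0,0, 0,0,0.003,0,0,0,0]'
```

```text
t: 8.53
ee_pos: [0.459, -0.3776, 0.1066]
ee_rot: [-3.142, 0.001, 2.7]
wrist_force: [0.6, 0.2, -2.6]
finger_gap: 0.0265
8.5333 [ 0.459  -0.3776  0.1066] [-3.1416e+00  6.0000e-04  2.6998e+00] [ 0.55  0.17 -2.61] 0.02647607369036002
plate slopes deg [-0.04 -0.1 ] z at axis 0.1003 45665 [ 0.38   -0.4544  0.0983] [ 0.5265 -0.2998  0.1024]
t: 9.0
ee_pos: [0.4587, -0.3773, 0.1033]
ee_rot: [3.141, -0.0, 2.7]
wrist_force: [0.2, 0.5, -3.1]
finger_gap: 0.0267
```

Plate top is now about 97 mm up and seats at 94 mm. No contact yet, so I keep creeping.

```bash
python3 -m creep '[0,0,0.0005,0,0,0,0, 0,0,0.001,0,0,0,0, 0,0,0.0015,0,0,0,0, 0,0,0.002,0,0,0,0, 0,0,0.002,0,0,0,0, 0,0,0.002,0,0,0,0]'
python3 -m creep '[0,0,0.0005,0,0,0,0, 0,0,0.001,0,0,0,0, 0,0,0.001,0,0,0,0, 0,0,0.001,0,0,0,0]'; python3 t.py w5
```

```text
t: 9.5
ee_pos: [0.4587, -0.3773, 0.1013]
ee_rot: [3.141, -0.0, 2.7]
wrist_force: [-0.4, 0.0, -3.1]
finger_gap: 0.0263
t: 9.83
ee_pos: [0.4588, -0.3774, 0.1004]
ee_rot: [3.142, 0.0, 2.7]
wrist_force: [-0.0, -0.3, -2.4]
finger_gap: 0.0266
9.8333 [ 0.4588 -0.3774  0.1004] [3.1415e+00 2.0000e-04 2.6998e+00] [-0.04 -0.33 -2.4 ] 0.02662631310395119
plate slopes deg [-0.03 -0.06] z at axis 0.094 45687 [ 0.3798 -0.4547  0.0922] [ 0.5264 -0.2997  0.096 ]
```

```bash
python3 -m creep '[0,0,0.0005,0,0,0,0, 0,0,0.0005,0,0,0,0, 0,0,0.001,0,0,0,0, 0,0,0.001,0,0,0,0, 0,0,0.001,0,0,0,0]'
```

```text
t: 10.3
ee_pos: [0.4588, -0.3774, 0.1003]
ee_rot: [3.141, 0.0, 2.7]
wrist_force: [-3.1, 2.6, 5.5]
finger_gap: 0.0268
```

Contact: the upward force rose by about 8 N and the TCP stopped. The lid is seated, so I'll release and rise.

```bash
python3 -m creep '[0,0,0,0,0,0,0.35, 0,0,0,0,0,0,0.45, 0,0,0,0,0,0,0.6, 0,0,0,0,0,0,0.8, 0,0,0,0,0,0,1, 0,0,0,0,0,0,1, 0,0,0,0,0,0,1, 0,0,0,0,0,0,1]'
python3 -m creep '[0,0,-0.005,0,0,0,1, 0,0,-0.015,0,0,0,1, 0,0,-0.03,0,0,0,1, 0,0,-0.05,0,0,0,1, 0,0,-0.075,0,0,0,1, 0,0,-0.1,0,0,0,1, 0,0,-0.12,0,0,0,1, 0,0,-0.13,0,0,0,1, 0,0,-0.13,0,0,0,1, 0,0,-0.13,0,0,0,1]'
cat > f.py <<'E'
from h import *
s=status.observe();c=get_calibration('wrist');p,d=read_camera('wrist');P=cloud(c,d)
print(s['t'],s['ee_pos'].round(4),s['wrist_force'].round(2),s['finger_gap'])
Q=P.reshape(-1,3);Q=Q[(np.hypot(Q[:,0]-.459,Q[:,1]+.377)<.09)]
k=Q[(Q[:,2]>.135)];print('knob',k.mean(0).round(4),len(k))
Q=Q[(Q[:,2]>.085)&(Q[:,2]<.103)];A=np.c_[Q[:,:2]-[.459,-.377],np.ones(len(Q))];m=np.linalg.lstsq(A,Q[:,2],rcond=None)[0]
print('slopes',np.degrees(m[:2]).round(2),'z',m[2].round(4),Q.min(0).round(4),Q.max(0).round(4))
p,d=read_camera('side');P=cloud(get_calibration('side'),d)
for n,(l,t,r,b) in {'pot':(265,262,345,345),'slid':(297,228,342,266),'bowl':(273,168,318,204)}.items():
    Q=P[t:b,l:r].reshape(-1,3);o=Q[(Q[:,2]>.007)&(Q[:,2]<(.085 if n=='pot' else .06))]
    print(n,np.percentile(o[:,0],[1,99]).round(3),np.percentile(o[:,1],[1,99]).round(3))
cv2.imwrite('pics/fin.png',cv2.resize(p[160:370,180:460],None,fx=2.5,fy=2.5,interpolation=2))
E
python3 f.py
```

```text
t: 10.97
ee_pos: [0.4588, -0.3773, 0.0993]
ee_rot: [3.142, 0.0, 2.7]
wrist_force: [-0.4, -0.8, -0.2]
finger_gap: 0.0853
t: 11.8
ee_pos: [0.4588, -0.3773, 0.2294]
ee_rot: [3.141, 0.001, 2.7]
wrist_force: [-0.4, 0.2, 1.1]
finger_gap: 0.0859
11.8 [ 0.4588 -0.3773  0.2294] [-0.38  0.21  1.07] 0.08591980370963548
knob [ 0.4504 -0.3734  0.3021] 45768
slopes [ 0.01 -0.03] z 0.094 [ 0.3795 -0.4551  0.0913] [ 0.5346 -0.2995  0.1028]
pot [0.393 0.526] [-0.446 -0.333]
slid [0.511 0.604] [-0.206 -0.115]
bowl [0.512 0.565] [0.06  0.161]
```

View pics/fin.png

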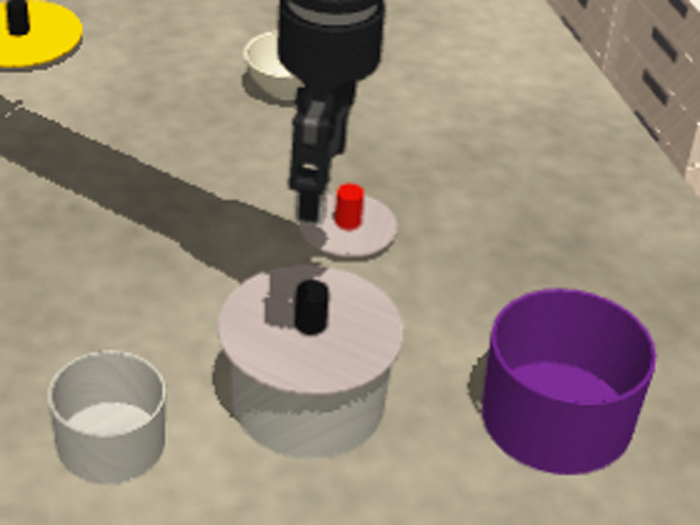

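The final crop shows the lid level and centred on the grey pot at (311,330), with the gripper clear above it. The small lid at (350,230) and the bowl at (270,65) have not moved. Plate top is at 94.0 mm with less than 0.05° tilt. I'm handing it in.

```bash
python3 -c "
from rig import *
print(job_done())"
```

```text
the job is handed in; nothing more can be done
None
```

The large steel lid with the black knob is seated on the larger grey pot, and I handed the job in at about 12 s of the 35 s allowed. I gripped it by the knob, carried it across level, and lowered it in 1–2 mm steps. When the force rose by about 8 N at contact, I let go and rose clear.

- **Lid seating:** the plate top is at 94.0 mm, which is the fully seated height. Tilt is under 0.05°, and the lid is centred within about 2 mm of the pot's axis.
- **Robot clear:** the gripper is open, about 130 mm above its release position, with no real load on the wrist.
- **Pot and bystanders:** the side camera shows the pot and the small red-knobbed lid within about 1 mm of where they started.
- **Checks with gaps:** the arm partly hid the bowl and the lid hid part of the pot, so their far edges could not be compared; the visible edges agree to within 2 mm. My "knob" number in the last check is not valid because it picked up the gripper, so I confirmed the knob by eye in the final picture.

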